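# Find the tired leaf spring and mark it

## Robot

A 6-joint arm with a two-finger parallel gripper is mounted at the origin on the work surface. World frame = base frame: x ahead of the robot, y to its left, z up, the work surface at z = 0. Lengths are in m, angles in rad, forces in N, time in s.
With the tool pointing down it reaches from about 0.35 to 0.975 m from the base axis. Payload 4.9 kg.
Tool frame: the origin (TCP) lies midway between the tips of the shut fingers; the grasp point (between the pads) lies 19 mm behind it; z points along the fingers, y is the line along which they close (so a half turn about z gives the same grasp; the last joint's range is limited). The gripper opens to 85 mm and grips with 20 to 120 N. Pads are 22 mm wide; open, the fingers measure 114 mm over their backs; the gripper's body (76 mm by 85 mm) begins 54 mm behind the grasp point. The pads swing forward as they close: fully open they stand 13 mm farther back than shut.
Start: joints at [1.195, 0.053, 1.613, -0, 1.476, -0.119], TCP at [0.159, 0.604, 0.231] pointing down, gripper open.
Joint ranges: [-3.01, 3.01], [-1.01, 2.22], [0.06, 2.58], [-1.02, 4.17], [0.09, 2.62], [-3.14, 3.14]. Speed limits (rad/s): [2.57, 2.57, 3.14, 3.14, 3.14, 3.14].

## Interface

Orientations are given as a unit quaternion [w, x, y, z].
In Python, from plant import state, grab_frame, camera_info, job_done, spot_in, masks_of, pinpoint gives the robot as it stands.
- The arm moves only by the shell command python3 -m handwheel 'ROWS' [OPENING]. ROWS is JSON, a list that holds one entry, the list of rows, each a list of 6 numbers: the shift along the world's x, y, z in m, then the turn, a rotation vector about the world's x, y, z in degrees. In form: [[[tx, ty, tz, ax, ay, az], ...]]. A call has 1 to 20 rows; each row shifts and turns the commanded pose from where the row before left it; what a row does not reach is not made up. A row lasts 1/12 s, in which the tool goes at most 41.7 mm and 7.16 degrees, less where a joint would pass 70% of its speed; a pose out of reach is approached as far as the arm can. A call is refused whole if a number of a shift passes 0.0417 or a number of a turn 7.16, either way. A call with a gripper value outside its range is refused whole. OPENING is the opening, from 0 (shut) to 1 (fully open), set as the call begins (- or left out, the last holds). The fingers move at their own pace and stop on an object; the grip force is fixed at half the most. Time passes only in rows, so rows that do not move let the fingers close. It gives the time, the measured TCP pose, the force, the opening and the grip force at its end, in the units of the state.
- state(): the state, without advancing time (a new reading comes with each control period).
- grab_frame(name): name is "side" or "top" or "wrist"; returns (picture, depth): 400x640x3 uint8, blue, green, red; 400x640 float32, m along the optical axis (not along the pixel's ray), 0 where there is no reading.
- camera_info(name): a dict with "fx", "fy", "cx", "cy" (pixels), "T" (4x4, takes a point from camera to world coordinates). Camera axes: x right, y up, looking along -z (the intrinsics and any distortion apply to the point x, -y, -z); pixel columns grow to the right and rows downward; lengths in m; the calibration is good to about 2 mm. A picture is of the moment at which its call begins: read the wrist's pose just before it. camera_info takes no time and is no camera call; for the wrist camera it gives the pose at the moment of the call.
- job_done(): hands the job in; it is judged then, once.
Trained networks look in the newest picture that a camera, given by its name, has taken for a name from the list of things; names that differ only in an ending like _2 or _b are one class to them, and where a whole thing is asked for, a point or a joint stands for the part that bears it (a point fixed in the world has none). Each returns a list of dicts, best first, with "conf" (0 to 1); they miss things now and then, are a little off and sometimes report something else, mostly with a low value. They report only what shows in the picture. A call takes as long as a camera call. They do not tell look-alikes from the thing itself.
- spot_in(camera, thing): "box" ([left, top, width, height] in pixels, round what is visible of it).
- masks_of(camera, thing): "region" (400x640 bool, what is visible of it) and "box" ([left, top, width, height] in pixels, round what is visible of it).
- pinpoint(camera, thing): "position" ([column, row] in pixels: a listed point, or the origin of a listed thing).
The state is a dict: "time": time; "joint_pos": joint angles; "joint_vel": joint speeds; "joint_efforts": joint torques, N m; "tool_pos": TCP position; "tool_rot": TCP orientation; "contact_force": force on the tool from outside, world axes, zero at the start; "ft_torque": the same for the moment, N m; "gripper_width": opening from 0.0 (shut) to 1.0 (fully open); "grasp_force": force on a finger pad.
Only numpy, scipy, OpenCV 4.12 (cv2) and the standard library are available. Lean on these libraries where they do the work, as an engineer would, in place of code of your own. Each camera call takes 0.05 s, during which the arm holds its last target. There are 200 camera calls.

## Task

One of the three leaf springs clamped on the check board is tired and sags clearly more than the other two under the same load. Going from the blue end of the board to the other end, press each one straight down on its yellow mid-span pad with the fingertips at a steady 10 N for about half a second, never straining a blade with more than 15 N, and judge how far it gives. Then take the red ring from the tray and slip it over the marker pin of the tired spring, down flat on the clamp, leaving everything else where it is.

Things in the scene. Friction and masses are not known exactly. Their poses are not given: they have to be found in the camera images.
- board: plywood check board fixed to the table, 220 (its x) x 360 (its y) x 12 mm; origin under its centre. Its +y end carries a blue stripe. Three clamped leaf springs are screwed to it side by side, 110 mm apart along its y: at y = +110 mm (next to the blue end), 0 and -110 mm. Each blade points along the board's -x, its clamp is at the board's +x side. The board's upper side is 12 mm above the table
- pad_1 (a point): place to press, straight down, on the leaf spring at the blue end of the board: top centre of its yellow mid-span pad when unloaded (73 mm up; this point does not follow the blade). Pad 20 (along the blade) x 22 x 5 mm; steel blade 24 x 3 mm, clamped 55 mm from the pad towards the board's +x, free below. At 10 N the pad of a sound one gives 3.5 to 5.5 mm, of the tired one 7 to 9 mm, in proportion
- pin_1 (a point): foot of the upright marker pin on the clamp of the leaf spring at the blue end of the board: steel pin 9 mm thick, 26 mm tall, rising from the centre of the clamp's flat top (42 x 36 mm, 76 mm above the table; this point lies on it), 75 mm from that spring's pad along the board's +x
- pad_2 (a point): place to press, straight down, on the leaf spring in the middle of the board: top centre of its yellow mid-span pad when unloaded (73 mm up; this point does not follow the blade). Pad 20 (along the blade) x 22 x 5 mm; steel blade 24 x 3 mm, clamped 55 mm from the pad towards the board's +x, free below. At 10 N the pad of a sound one gives 3.5 to 5.5 mm, of the tired one 7 to 9 mm, in proportion
- pin_2 (a point): foot of the upright marker pin on the clamp of the leaf spring in the middle of the board: steel pin 9 mm thick, 26 mm tall, rising from the centre of the clamp's flat top (42 x 36 mm, 76 mm above the table; this point lies on it), 75 mm from that spring's pad along the board's +x
- pad_3 (a point): place to press, straight down, on the leaf spring at the plain end of the board: top centre of its yellow mid-span pad when unloaded (73 mm up; this point does not follow the blade). Pad 20 (along the blade) x 22 x 5 mm; steel blade 24 x 3 mm, clamped 55 mm from the pad towards the board's +x, free below. At 10 N the pad of a sound one gives 3.5 to 5.5 mm, of the tired one 7 to 9 mm, in proportion
- pin_3 (a point): foot of the upright marker pin on the clamp of the leaf spring at the plain end of the board: steel pin 9 mm thick, 26 mm tall, rising from the centre of the clamp's flat top (42 x 36 mm, 76 mm above the table; this point lies on it), 75 mm from that spring's pad along the board's +x
- leaf_k_blade (a joint): bend of one of the three blades at its root in rad: about 0 unloaded, grows as its pad is pressed down (pad goes down 55 mm per rad). Which place this blade has on the board changes from start to start and is not told; the letter says nothing of it
- leaf_m_blade (a joint): bend of one of the three blades at its root in rad: about 0 unloaded, grows as its pad is pressed down (pad goes down 55 mm per rad). Which place this blade has on the board changes from start to start and is not told; the letter says nothing of it
- leaf_t_blade (a joint): bend of one of the three blades at its root in rad: about 0 unloaded, grows as its pad is pressed down (pad goes down 55 mm per rad). Which place this blade has on the board changes from start to start and is not told; the letter says nothing of it
- ring_mid (a point): the red marker ring (the only red one among the black grommets) lying flat in the tray on its 4 mm floor: 38 mm outside, 20 mm bore, 16 mm high, about 30 g; this point is its centre, half-way up. Room for a finger on every side
- tray: open cardboard tray, 220 x 180 mm, rim 35 mm high, walls and floor 4 mm; origin under its centre. Holds the red ring and three black grommets; leave it where it is
- grommet_1: black rubber grommet in the tray, 38 mm across and 16 mm high, origin under its centre; bystander
- grommet_2: another black grommet like it; bystander
- grommet_3: another black grommet like it; bystander
- bellows_1: orange-pink ribbed rubber bellows standing upright, 44 mm across, 104 mm high, origin under its centre; bystander
- bellows_2: a second one like it; bystander
- shock: motorcycle shock absorber lying flat, 240 mm long along its own x, 56 mm high, origin under its centre; bystander
- wrench: steel wrench lying on the table along its own x, about 180 mm long; bystander
- bin: small open blue plastic bin, 80 x 110 x 55 mm high, origin under its centre; bystander
- lamp: indicator lamp, orange lens on a black base, 55 x 90 x 52 mm high, origin under its centre; bystander
Not all that is in view belongs to the job. What is meant by the part that bears ring_mid is not orange or pink, and is the larger of those in its own colour.

How it is judged:
By the outcome, as a careful person would: the job done as asked, in the order asked, and still so for the second after the job is handed in, with the robot touching nothing.
It also fails if it takes over 72 s, if anything falls off the work surface, if the arm or the gripper's body presses on something with over 40 N, if the wrist force passes 120 N, or if a joint passes its speed limit or range.

## Working session

There is one attempt and no reset: what is moved stays moved. The work goes in short steps, Python scripts to look and compute and a shell command to move; the robot and the scene stay as the last step left them, time stands still between calls to the robot, and variables do not carry over. Pictures are saved under pics/ and viewed, at most 10 in all, crops included, and the job is handed in when it is done.

```bash
mkdir -p pics
cat > h.py <<'E'
import numpy as np, cv2
from plant import *
def world(cam,uv,z=None,depth=None):
    c=camera_info(cam);T=np.array(c["T"])
    r=np.array([(uv[0]-c["cx"])/c["fx"],-(uv[1]-c["cy"])/c["fy"],-1.])
    d=T[:3,:3]@r;o=T[:3,3]
    if z is not None: return o+d*(z-o[2])/d[2]
    return o+d*depth
def px(cam,p):
    c=camera_info(cam);T=np.array(c["T"]);q=T[:3,:3].T@(np.array(p)-T[:3,3])
    return np.array([c["cx"]+c["fx"]*q[0]/-q[2],c["cy"]-c["fy"]*q[1]/-q[2]])
E
python3 - <<'E'
from h import *
print(state())
for c in("top","side"):
    im,d=grab_frame(c);cv2.imwrite(f"pics/{c}0.png",im);np.save(f"pics/{c}0d.npy",d);print(c,{k:v for k,v in camera_info(c).items()})
    for t in ("board","ring_mid","tray","pad_1","pin_1"):
        print(c,t,[(np.round(x["position"],1).tolist(),round(x["conf"],2)) for x in pinpoint(c,t)][:5])
E
```

```text
{'time': 0.0, 'joint_pos': array([ 1.19496824e+00,  5.33866338e-02,  1.61430455e+00, -2.17732787e-05,
        1.47596752e+00, -1.19029331e-01]), 'joint_vel': array([ 1.33012960e-03,  6.92040038e-04, -1.27805958e-03,  1.97111736e-03,
        1.56682645e-04,  9.59313140e-05]), 'joint_efforts': array([-2.06482531e-03, -3.93702543e+01, -3.70161581e+01, -4.49162344e-04,
        7.34435191e-03,  1.28414032e-05]), 'tool_pos': array([0.15853521, 0.6039185 , 0.23003824]), 'tool_rot': array([-2.42493843e-04,  1.28045759e-01,  9.91767723e-01, -1.00422050e-03]), 'contact_force': array([ 0.6691053 , -0.03028794, -0.22488575]), 'ft_torque': array([-0.05425174, -0.01671284, -0.01147567]), 'grasp_force': 0.0, 'gripper_width': 1.0017037767589168}
top {'fx': 408.1156893768998, 'fy': 408.1156893768998, 'cx': 330.8233538202284, 'cy': 193.25649772301313, 'T': array([[-0.01532445,  0.98524334, -0.17047208,  0.37244843],
       [-0.99987962, -0.01468582,  0.00500666, -0.04700587],
       [ 0.00242926,  0.17052829,  0.98534979,  1.29925482],
       [ 0.        ,  0.        ,  0.        ,  1.        ]])}
top
[... 440 characters left out ...]
60504, 'cx': 318.2369139829909, 'cy': 204.32122022782553, 'T': array([[-0.94691824,  0.22411138, -0.23047761,  0.30969944],
       [-0.32140457, -0.67493702,  0.6641981 ,  0.70866751],
       [-0.00670352,  0.70301786,  0.7111406 ,  0.88709078],
       [ 0.        ,  0.        ,  0.        ,  1.        ]])}
side board [([340.1, 210.4], 0.6)]
side ring_mid [([308.0, 338.8], 0.83), ([260.4, 190.8], 0.74), ([365.3, 353.6], 0.62), ([351.5, 291.0], 0.47), ([301.1, 294.2], 0.4)]
side tray [([281.9, 347.5], 0.6)]
side pad_1 [([352.8, 162.7], 0.8), ([345.9, 191.5], 0.68), ([343.8, 224.2], 0.6), ([295.4, 371.7], 0.17)]
side pin_1 [([318.8, 189.7], 0.92), ([325.6, 160.1], 0.91), ([311.2, 217.1], 0.7)]
```

View pics/top0.png

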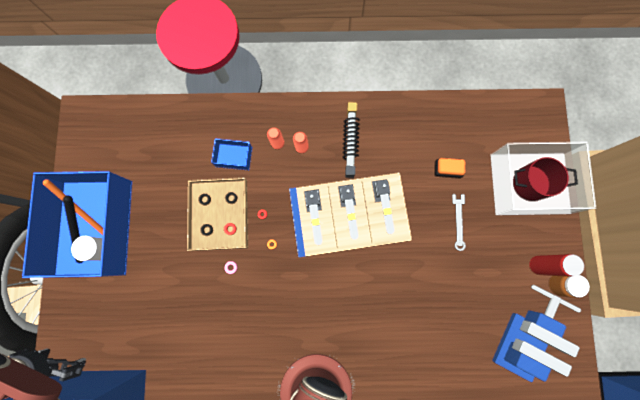

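View pics/side0.png

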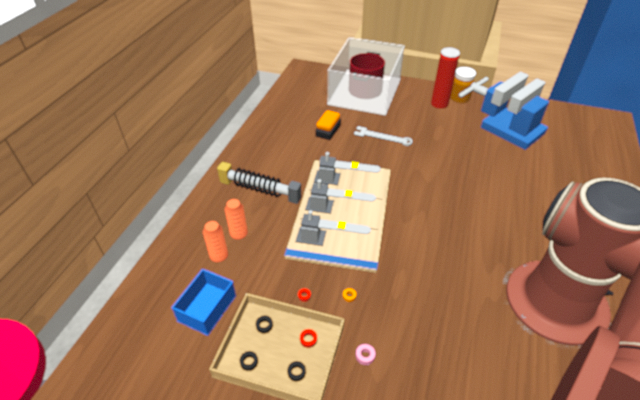

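Top view: candidates for the ring are the red one in the tray (230,229), a smaller red ring on the table (262,214), an orange one (272,244) and a pink one (231,267). I choose the one in the tray: it is red, and the larger of the two red ones. The blue end of the board is at the left (297,220), and the pads are near (316,222), (351,216) and (387,211).

Run:
```python
from h import *
P={}
for c in("top","side"):
    im=cv2.imread(f"pics/{c}0.png");h=cv2.cvtColor(im,cv2.COLOR_BGR2HSV)
    ye=cv2.inRange(h,(24,150,150),(34,255,255));re=cv2.inRange(h,(0,170,120),(6,255,255))|cv2.inRange(h,(174,170,120),(180,255,255))
    for nm,m,z in(("yellow",ye,.073),("red",re,.020)):
        n,_,s,cc=cv2.connectedComponentsWithStats(m)
        for i in range(1,n):
            if s[i,4]>=12 and 200<cc[i][0]<420 and 130<cc[i][1]<380: print(c,nm,s[i].tolist(),cc[i].round(1),world(c,cc[i],z).round(4))
for c,L in {"top":[(319.1,221.3),(354.2,215.6),(389.3,211.9)],"side":[(343.8,224.2),(345.9,191.5),(352.8,162.7)]}.items():
    print(c,"pads",[world(c,p,.073).round(4).tolist() for p in L])
for c,L in {"top":[(315.2,195.8),(347.2,190.4),(385.2,185.6)],"side":[(311.2,217.1),(318.8,189.7),(325.6,160.1)]}.items():
    print(c,"pins",[world(c,p,.076).round(4).tolist() for p in L])
im=cv2.imread("pics/top0.png")
a=cv2.resize(im[165:285,180:300],(480,480),interpolation=cv2.INTER_CUBIC)
cv2.imwrite("pics/crop1.png",a)
```

```text
top red [258, 209, 9, 10, 25] [262.9 213.5] [0.5321 0.1615 0.02  ]
top red [232, 224, 4, 10, 13] [234.  229.3] [0.4837 0.2514 0.02  ]
side yellow [351, 161, 8, 7, 42] [354.4 163.9] [ 0.5302 -0.2271  0.073 ]
side yellow [219, 163, 11, 8, 32] [223.8 166.9] [ 0.8588 -0.1054  0.073 ]
side yellow [345, 190, 7, 7, 39] [348.3 192.8] [ 0.5147 -0.1141  0.073 ]
side yellow [338, 221, 8, 8, 45] [341.3 224.7] [ 0.5003 -0.0048  0.073 ]
side red [298, 288, 13, 14, 136] [303.9 294.2] [0.5312 0.1723 0.02  ]
side red [300, 330, 17, 17, 163] [308.  337.9] [0.4873 0.2685 0.02  ]
top pads [[0.4994, -0.0166, 0.073], [0.515, -0.1228, 0.073], [0.5247, -0.2293, 0.073]]
side pads [[0.4951, -0.0082, 0.073], [0.5218, -0.1169, 0.073], [0.5358, -0.2306, 0.073]]
top pins [[0.5769, -0.0056, 0.076], [0.5922, -0.1032, 0.076], [0.6053, -0.2196, 0.076]]
side pins [[0.5747, -0.003, 0.076], [0.5879, -0.0986, 0.076], [0.6077, -0.2145, 0.076]]
```

View pics/crop1.png

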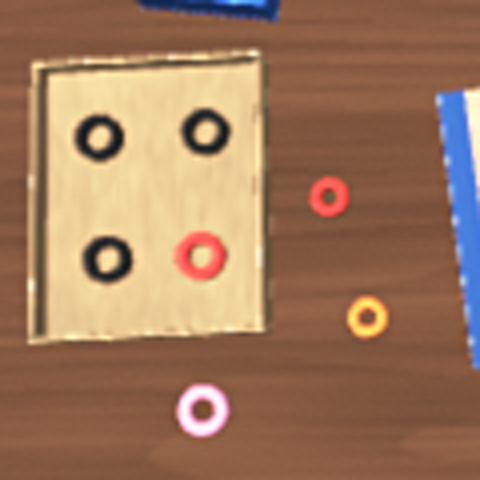

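The crop shows the larger red ring in the tray at top (230.5,228.7). The smaller red one at (262,214) lies on the table outside the tray. Next I go over the tray, shutting the fingers on the way, and take a wrist look.

```bash
python3 -m handwheel '[[[0.0235,-0.0287,0,0,0,1.9],[0.0235,-0.0287,0,0,0,1.9],[0.0235,-0.0287,0,0,0,1.9],[0.0235,-0.0287,0,0,0,1.9],[0.0235,-0.0287,0,0,0,1.9],[0.0235,-0.0287,0,0,0,1.9],[0.0235,-0.0287,0,0,0,1.9],[0.0235,-0.0287,0,0,0,1.9],[0.0235,-0.0287,0,0,0,1.9],[0.0235,-0.0287,0,0,0,1.9],[0.0235,-0.0287,0,0,0,1.9],[0.0235,-0.0287,0,0,0,1.9],[0,0,0,0,0,0],[0,0,0,0,0,0],[0,0,0,0,0,0]]]' 0
python3 - <<'E'
from h import *
s=state();print(s["tool_pos"],s["tool_rot"]);ci=camera_info("wrist");im,d=grab_frame("wrist");cv2.imwrite("pics/w1.png",im);print(ci)
np.save("pics/w1d.npy",d)
for t in("ring_mid","tray"):print(t,[(np.round(x["position"],1).tolist(),round(x["conf"],2),world("wrist",x["position"],.012 if t!="tray" else 0).round(4)) for x in pinpoint("wrist",t)])
E
```

```text
time: 1.85
tool_pos: [0.4405, 0.2603, 0.2313]
tool_rot: [-0.0, -0.07, 0.998, 0.0]
contact_force: [-0.9, 1.1, 0.1]
gripper_width: -0.002
grasp_force: 0.0
[0.44051959 0.26032732 0.23133086] [-1.30907278e-04 -7.01960058e-02  9.97533177e-01  2.52107342e-04]
{'fx': 278.10803306120107, 'fy': 278.10803306120107, 'cx': 320.38038283440477, 'cy': 199.14568010100123, 'T': array([[-0.140155  , -0.95059711, -0.27698684,  0.37085614],
       [ 0.99012903, -0.13426499, -0.04021717,  0.2486063 ],
       [ 0.00104069, -0.27988935,  0.9600317 ,  0.37461818],
       [ 0.        ,  0.        ,  0.        ,  1.        ]])}
ring_mid [([243.9, 225.2], 0.82, array([0.5277, 0.1643, 0.012 ])), ([225.2, 157.0], 0.66, array([0.4361, 0.1339, 0.012 ])), ([318.8, 207.2], 0.64, array([0.4867, 0.2641, 0.012 ]))]
tray [([341.0, 241.5], 0.73, array([0.5382, 0.3044, 0.    ])), ([374.1, 210.6], 0.63, array([0.4843, 0.3431, 0.    ]))]
```

View pics/w1.png

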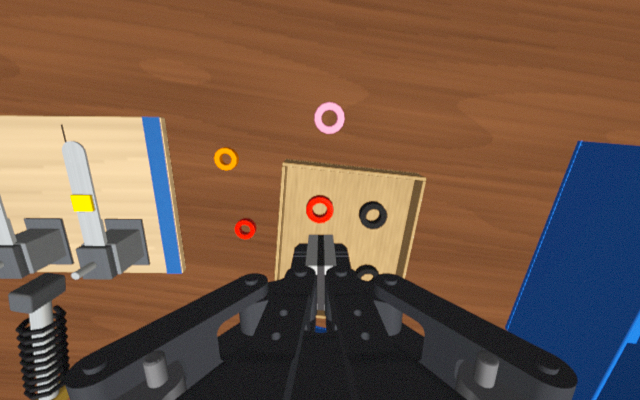

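The wrist view shows the wanted ring at (319,208) in the tray, the pad of the blue-end spring at (82,203), and decoys at (245,229), (225,159) and (329,118). Next I go over the board.

```bash
python3 -m handwheel '[[[0,-0.033,0,0,0,0],[0,-0.033,0,0,0,0],[0,-0.033,0,0,0,0],[0,-0.033,0,0,0,0],[0,-0.033,0,0,0,0],[0,-0.033,0,0,0,0],[0,-0.033,0,0,0,0],[0,-0.033,0,0,0,0],[0,-0.033,0,0,0,0],[0,-0.033,0,0,0,0],[0,0,0,0,0,0],[0,0,0,0,0,0],[0,0,0,0,0,0]]]'
cat > look.py <<'E'
from h import *
import sys
s=state();print(s["tool_pos"].round(4),s["tool_rot"].round(4));im,d=grab_frame("wrist");cv2.imwrite(f"pics/{sys.argv[1]}.png",im)
h=cv2.cvtColor(im,cv2.COLOR_BGR2HSV);m=cv2.inRange(h,(24,150,150),(34,255,255))
n,_,st,cc=cv2.connectedComponentsWithStats(m)
for i in range(1,n):
    if st[i,4]>40:
        u,v=cc[i];print("yellow",st[i].tolist(),cc[i].round(1),world("wrist",cc[i],.073).round(4),world("wrist",cc[i],depth=d[int(v),int(u)]).round(4))
for t in("pad_1","pin_1"):print(t,[(np.round(x["position"],1).tolist(),round(x["conf"],2),world("wrist",x["position"],.073 if t=="pad_1" else .076).round(4)) for x in pinpoint("wrist",t)])
E
python3 look.py w2
```

```text
time: 3.08
tool_pos: [0.4408, -0.0688, 0.2313]
tool_rot: [0.0, -0.071, 0.997, 0.0]
contact_force: [0.1, 0.2, 0.4]
gripper_width: -0.002
grasp_force: 0.0
[ 0.4408 -0.0688  0.2313] [ 0.000e+00 -7.110e-02  9.975e-01  3.000e-04]
yellow [170, 231, 21, 15, 288] [180.2 237.9] [ 0.5288 -0.2241  0.073 ] [ 0.5279 -0.2233  0.0746]
yellow [264, 231, 19, 16, 284] [273.4 238.6] [ 0.514  -0.1154  0.073 ] [ 0.5141 -0.1155  0.0729]
yellow [358, 232, 19, 16, 285] [366.5 239.6] [ 0.4996 -0.0066  0.073 ] [ 0.4991 -0.0069  0.0741]
pad_1 [([275.1, 239.2], 0.88, array([ 0.5145, -0.1133,  0.073 ])), ([367.8, 240.9], 0.6, array([ 0.5011, -0.0047,  0.073 ])), ([179.3, 236.2], 0.6, array([ 0.5268, -0.225 ,  0.073 ]))]
pin_1 []
```

View pics/w2.png

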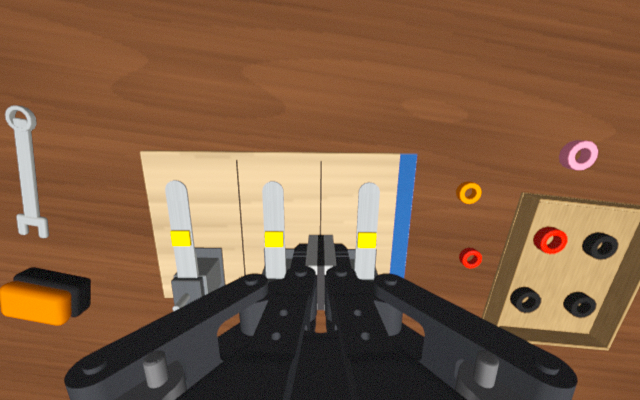

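The three pads show at (180,238), (273,239) and (366,240), and the 109.8 mm spacing fits. Next I approach pad 1, next to the blue end.

```bash
python3 -m handwheel '[[[0.0147,0.0155,-0.03,0,0,0],[0.0147,0.0155,-0.03,0,0,0],[0.0147,0.0155,-0.03,0,0,0],[0.0147,0.0155,-0.03,0,0,0],[0,0,-0.025,0,0,0],[0,0,0,0,0,0],[0,0,0,0,0,0],[0,0,0,0,0,0],[0,0,0,0,0,0]]]'; python3 -c "
from plant import *
s=state();print(s['tool_pos'],s['contact_force'])"
```

```text
time: 3.98
tool_pos: [0.501, -0.0082, 0.0889]
tool_rot: [0.002, -0.071, 0.998, -0.001]
contact_force: [-0.1, 0.6, 0.5]
gripper_width: -0.001
grasp_force: 0.0
[ 0.50104523 -0.00815201  0.08889748] [-0.11410757  0.5562986   0.49067276]
```

```bash
python3 -m handwheel '[[[-0.001,0.001,-0.005,0,0,0],[0,0,-0.004,0,0,0],[0,0,-0.002,0,0,0],[0,0,0,0,0,0],[0,0,0,0,0,0],[0,0,0,0,0,0]]]'; python3 -m handwheel '[[[0,0,0,0,0,0]]]'
```

```text
time: 4.48
tool_pos: [0.4985, -0.007, 0.0753]
tool_rot: [0.0, -0.07, 0.998, -0.0]
contact_force: [0.6, -0.6, 0.6]
gripper_width: -0.001
grasp_force: 0.0
time: 4.57
tool_pos: [0.4986, -0.007, 0.0754]
tool_rot: [0.0, -0.07, 0.998, -0.0]
contact_force: [0.2, -0.5, 0.0]
gripper_width: -0.001
grasp_force: 0.0
```

```bash
python3 -m handwheel '[[[0.001,0,-0.001,0,0,0],[0,0,-0.001,0,0,0],[0,0,-0.001,0,0,0],[0,0,-0.001,0,0,0],[0,0,-0.001,0,0,0],[0,0,0,0,0,0],[0,0,0,0,0,0],[0,0,0,0,0,0]]]'; python3 -m handwheel '[[[0,0,0,0,0,0]]]'
```

```text
time: 5.23
tool_pos: [0.4996, -0.007, 0.0707]
tool_rot: [-0.0, -0.071, 0.998, -0.0]
contact_force: [-3.3, 0.1, 5.3]
gripper_width: -0.004
grasp_force: 2.6
time: 5.32
tool_pos: [0.4996, -0.007, 0.0706]
tool_rot: [-0.0, -0.071, 0.998, -0.0]
contact_force: [-2.3, -0.4, 4.7]
gripper_width: -0.003
grasp_force: 2.6
```

```bash
python3 -m handwheel '[[[0,0,-0.0008,0,0,0],[0,0,-0.0008,0,0,0],[0,0,-0.0008,0,0,0],[0,0,0,0,0,0],[0,0,0,0,0,0],[0,0,0,0,0,0]]]'; python3 -m handwheel '[[[0,0,0,0,0,0]]]'
```

```text
time: 5.82
tool_pos: [0.4995, -0.007, 0.0689]
tool_rot: [-0.0, -0.071, 0.998, -0.0]
contact_force: [-4.6, 0.4, 10.0]
gripper_width: -0.004
grasp_force: 4.8
time: 5.9
tool_pos: [0.4995, -0.007, 0.0689]
tool_rot: [-0.0, -0.071, 0.998, -0.0]
contact_force: [-4.5, 0.4, 8.4]
gripper_width: -0.002
grasp_force: 4.8
```

```bash
python3 -m handwheel '[[[0,0,-0.0004,0,0,0],[0,0,0,0,0,0],[0,0,0,0,0,0]]]'; python3 -m handwheel '[[[0,0,0,0,0,0]]]'; python3 -m handwheel '[[[0,0,0,0,0,0],[0,0,0,0,0,0]]]'; python3 -m handwheel '[[[0,0,0,0,0,0]]]'
```

```text
time: 6.15
tool_pos: [0.4995, -0.007, 0.0686]
tool_rot: [-0.0, -0.071, 0.998, -0.0]
contact_force: [-5.6, 0.4, 10.3]
gripper_width: -0.002
grasp_force: 5.2
time: 6.23
tool_pos: [0.4995, -0.007, 0.0686]
tool_rot: [-0.0, -0.071, 0.998, -0.0]
contact_force: [-5.5, 0.4, 9.7]
gripper_width: 0.003
grasp_force: 5.2
time: 6.4
tool_pos: [0.4995, -0.007, 0.0686]
tool_rot: [-0.0, -0.071, 0.998, -0.0]
contact_force: [-6.1, -0.1, 10.1]
gripper_width: -0.002
grasp_force: 5.1
time: 6.48
tool_pos: [0.4995, -0.007, 0.0686]
tool_rot: [-0.0, -0.071, 0.998, -0.0]
contact_force: [-6.1, 0.1, 10.1]
gripper_width: -0.002
grasp_force: 5.1
```

```bash
python3 -m handwheel '[[[0,0,0,0,0,0],[0,0,0,0,0,0],[0,0,0.0039,0,0,0],[0,0,0.0039,0,0,0],[0,0,0.015,0,0,0],[0.0036,-0.0272,0,0,0,0],[0.0036,-0.0272,0,0,0,0],[0.0036,-0.0272,0,0,0,0],[0.0036,-0.0272,0,0,0,0],[0,0,-0.005,0,0,0],[0,0,-0.005,0,0,0],[0,0,-0.005,0,0,0],[0,0,0,0,0,0],[0,0,0,0,0,0],[0,0,0,0,0,0]]]';  python3 -m handwheel '[[[0,0,0,0,0,0]]]'
```

```text
time: 7.73
tool_pos: [0.5138, -0.1148, 0.0751]
tool_rot: [-0.0, -0.071, 0.997, 0.0]
contact_force: [1.0, 0.5, -0.4]
gripper_width: 0.003
grasp_force: 0.0
time: 7.82
tool_pos: [0.5141, -0.1151, 0.0755]
tool_rot: [0.0, -0.071, 0.997, -0.0]
contact_force: [0.3, -0.6, 1.3]
gripper_width: -0.001
grasp_force: 0.0
```

Same first step down, 5 mm.

```bash
python3 -m handwheel '[[[0,0,-0.001,0,0,0],[0,0,-0.001,0,0,0],[0,0,-0.001,0,0,0],[0,0,-0.001,0,0,0],[0,0,-0.001,0,0,0],[0,0,0,0,0,0],[0,0,0,0,0,0],[0,0,0,0,0,0]]]'; python3 -m handwheel '[[[0,0,0,0,0,0]]]'
```

```text
time: 8.48
tool_pos: [0.5139, -0.1157, 0.0705]
tool_rot: [-0.0, -0.07, 0.998, 0.0]
contact_force: [-2.2, 0.5, 3.1]
gripper_width: 0.004
grasp_force: 1.6
time: 8.57
tool_pos: [0.5139, -0.1157, 0.0705]
tool_rot: [-0.0, -0.07, 0.998, 0.0]
contact_force: [-0.5, 0.3, 3.0]
gripper_width: 0.0
grasp_force: 1.7
```

```bash
python3 -m handwheel '[[[0,0,-0.001,0,0,0],[0,0,-0.001,0,0,0],[0,0,-0.001,0,0,0],[0,0,-0.001,0,0,0],[0,0,-0.001,0,0,0],[0,0,-0.0008,0,0,0],[0,0,0,0,0,0],[0,0,0,0,0,0],[0,0,0,0,0,0]]]'; python3 -m handwheel '[[[0,0,0,0,0,0]]]'
```

```text
time: 9.32
tool_pos: [0.5138, -0.1158, 0.0655]
tool_rot: [-0.0, -0.071, 0.998, 0.0]
contact_force: [-5.0, 1.7, 9.9]
gripper_width: 0.001
grasp_force: 5.4
time: 9.4
tool_pos: [0.5139, -0.1158, 0.0655]
tool_rot: [-0.0, -0.071, 0.998, 0.0]
contact_force: [-5.9, 1.8, 10.8]
gripper_width: 0.003
grasp_force: 5.4
```

```bash
python3 -m handwheel '[[[0,0,0,0,0,0],[0,0,0,0,0,0]]]'; python3 -m handwheel '[[[0,0,0,0,0,0],[0,0,0,0,0,0]]]'; python3 -m handwheel '[[[0,0,0,0,0,0]]]'
```

```text
time: 9.57
tool_pos: [0.5139, -0.1158, 0.0655]
tool_rot: [-0.0, -0.071, 0.998, 0.0]
contact_force: [-6.2, 2.0, 10.3]
gripper_width: -0.002
grasp_force: 5.4
time: 9.73
tool_pos: [0.5139, -0.1158, 0.0655]
tool_rot: [-0.0, -0.071, 0.998, 0.0]
contact_force: [-6.1, 2.3, 10.0]
gripper_width: 0.003
grasp_force: 5.4
time: 9.82
tool_pos: [0.5139, -0.1158, 0.0655]
tool_rot: [-0.0, -0.071, 0.998, 0.0]
contact_force: [-5.9, 2.2, 10.0]
gripper_width: -0.002
grasp_force: 5.4
```

Pad 2 gave about 7.4 mm at 10 N, against 4.3 mm for pad 1. On to pad 3.

```bash
python3 -m handwheel '[[[0,0,0,0,0,0],[0,0,0.0054,0,0,0],[0,0,0.0054,0,0,0],[0,0,0.015,0,0,0],[0.0037,-0.0271,0,0,0,0],[0.0037,-0.0271,0,0,0,0],[0.0037,-0.0271,0,0,0,0],[0.0037,-0.0271,0,0,0,0],[0,0,-0.005,0,0,0],[0,0,-0.005,0,0,0],[0,0,-0.005,0,0,0],[0,0,0,0,0,0],[0,0,0,0,0,0],[0,0,0,0,0,0],[0,0,0,0,0,0]]]';  python3 -m handwheel '[[[0,0,-0.001,0,0,0],[0,0,-0.001,0,0,0],[0,0,-0.001,0,0,0],[0,0,-0.001,0,0,0],[0,0,-0.001,0,0,0],[0,0,0,0,0,0],[0,0,0,0,0,0],[0,0,0,0,0,0]]]'; python3 -m handwheel '[[[0,0,0,0,0,0]]]'
```

```text
time: 11.07
tool_pos: [0.5289, -0.2236, 0.0756]
tool_rot: [0.0, -0.071, 0.997, -0.0]
contact_force: [1.1, 0.4, 0.5]
gripper_width: -0.0
grasp_force: 0.0
time: 11.73
tool_pos: [0.5288, -0.2241, 0.071]
tool_rot: [-0.0, -0.071, 0.998, 0.0]
contact_force: [-2.8, 1.1, 5.7]
gripper_width: 0.002
grasp_force: 2.6
time: 11.82
tool_pos: [0.5288, -0.2241, 0.071]
tool_rot: [-0.0, -0.07, 0.998, 0.0]
contact_force: [-2.7, 0.8, 6.0]
gripper_width: 0.0
grasp_force: 2.6
```

```bash
python3 -m handwheel '[[[0,0,-0.0008,0,0,0],[0,0,-0.0008,0,0,0],[0,0,-0.0006,0,0,0],[0,0,0,0,0,0],[0,0,0,0,0,0],[0,0,0,0,0,0]]]'; python3 -m handwheel '[[[0,0,0,0,0,0]]]'; python3 -m handwheel '[[[0,0,0,0,0,0]]]'
```

```text
time: 12.32
tool_pos: [0.5287, -0.2242, 0.0695]
tool_rot: [-0.0, -0.071, 0.998, 0.0]
contact_force: [-4.7, 1.9, 9.3]
gripper_width: 0.004
grasp_force: 4.7
time: 12.4
tool_pos: [0.5287, -0.2242, 0.0695]
tool_rot: [-0.0, -0.071, 0.998, 0.0]
contact_force: [-5.5, 2.8, 9.7]
gripper_width: -0.003
grasp_force: 4.7
time: 12.48
tool_pos: [0.5288, -0.2242, 0.0696]
tool_rot: [-0.0, -0.071, 0.998, 0.0]
contact_force: [-4.6, 1.8, 8.5]
gripper_width: 0.002
grasp_force: 4.7
```

```bash
python3 -m handwheel '[[[0,0,-0.0003,0,0,0],[0,0,0,0,0,0],[0,0,0,0,0,0]]]'; python3 -m handwheel '[[[0,0,0,0,0,0],[0,0,0,0,0,0]]]'; python3 -m handwheel '[[[0,0,0,0,0,0],[0,0,0,0,0,0]]]'; python3 -m handwheel '[[[0,0,0,0,0,0]]]'
```

```text
time: 12.73
tool_pos: [0.5287, -0.2242, 0.0693]
tool_rot: [-0.0, -0.071, 0.998, 0.0]
contact_force: [-5.1, 2.1, 9.7]
gripper_width: -0.003
grasp_force: 5.0
time: 12.9
tool_pos: [0.5287, -0.2242, 0.0693]
tool_rot: [-0.0, -0.071, 0.998, 0.0]
contact_force: [-4.7, 2.3, 10.9]
gripper_width: 0.003
grasp_force: 5.0
time: 13.07
tool_pos: [0.5287, -0.2242, 0.0693]
tool_rot: [-0.0, -0.071, 0.998, 0.0]
contact_force: [-5.1, 1.9, 9.9]
gripper_width: 0.003
grasp_force: 5.0
time: 13.15
tool_pos: [0.5287, -0.2242, 0.0694]
tool_rot: [-0.0, -0.071, 0.998, 0.0]
contact_force: [-4.5, 3.3, 9.4]
gripper_width: -0.004
grasp_force: 5.0
```

Pad 3 gave about 3.7 mm, so the middle spring is the tired one. Next the ring.

```bash
python3 -m handwheel '[[[0,0,0.004,0,0,0],[0,0,0.01,0,0,0],[0,0,0.03,0,0,0],[0,0,0.03,0,0,0]]]' ; python3 -m handwheel '[[[0,0,0.03,0,0,0],[0,0,0.03,0,0,0],[-0.0065,0.0376,0,0,0,0],[-0.0065,0.0376,0,0,0,0],[-0.0065,0.0376,0,0,0,0],[-0.0065,0.0376,0,0,0,0],[-0.0065,0.0376,0,0,0,0],[-0.0065,0.0376,0,0,0,0],[-0.0065,0.0376,0,0,0,0],[-0.0065,0.0376,0,0,0,0],[-0.0065,0.0376,0,0,0,0],[-0.0065,0.0376,0,0,0,0],[-0.0065,0.0376,0,0,0,0],[-0.0065,0.0376,0,0,0,0],[-0.0065,0.0376,0,0,0,0],[0,0,-0.03,0,0,0],[0,0,0,0,0,0],[0,0,0,0,0,0],[0,0,0,0,0,0]]]' 0.7
cat > ring.py <<'E'
from h import *
import sys
s=state();print(s["tool_pos"].round(4),s["tool_rot"].round(4));im,d=grab_frame("wrist");cv2.imwrite(f"pics/{sys.argv[1]}.png",im)
h=cv2.cvtColor(im,cv2.COLOR_BGR2HSV);m=cv2.inRange(h,(0,150,90),(7,255,255))|cv2.inRange(h,(173,150,90),(180,255,255))
for c in cv2.findContours(m,cv2.RETR_EXTERNAL,cv2.CHAIN_APPROX_NONE)[0]:
    if cv2.contourArea(c)>60:
        e=cv2.fitEllipse(cv2.convexHull(c));print(np.round(e[0],1),np.round(e[1],1),[world("wrist",e[0],z).round(4) for z in(.012,.02)])
E
python3 ring.py w3
```

```text
time: 13.48
tool_pos: [0.5274, -0.2234, 0.1408]
tool_rot: [-0.002, -0.07, 0.998, 0.001]
contact_force: [0.7, -0.8, 0.7]
gripper_width: -0.002
grasp_force: 0.0
time: 15.07
tool_pos: [0.4444, 0.264, 0.1722]
tool_rot: [-0.0, -0.07, 0.998, -0.0]
contact_force: [-0.1, 0.1, -0.2]
gripper_width: 0.699
grasp_force: 0.0
[0.4444 0.264  0.1722] [-1.000e-04 -7.000e-02  9.975e-01 -2.000e-04]
[183.2 385.1] [16.3 39.3] [array([0.7623, 0.1106, 0.012 ]), array([0.7522, 0.1144, 0.02  ])]
[229.7 243.3] [24.4 26.4] [array([0.5329, 0.1653, 0.012 ]), array([0.5288, 0.1676, 0.02  ])]
[316.5 221.3] [32.2 32.7] [array([0.4907, 0.2643, 0.012 ]), array([0.4877, 0.264 , 0.02  ])]
```

View pics/w3.png

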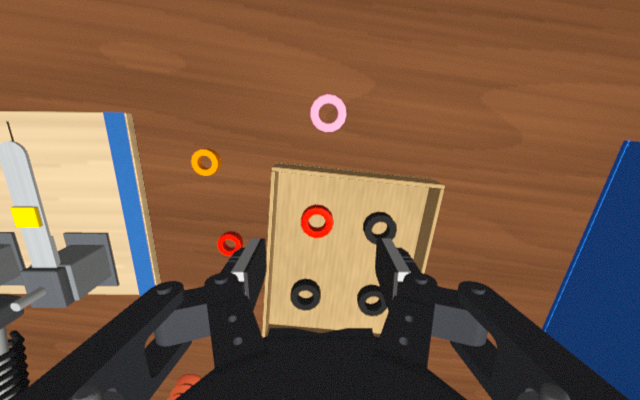

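The wrist view shows the wanted ring at (316,221), free on both sides: the tray wall is at (272,220) and a grommet at (380,228). Descending on it.

```bash
python3 -m handwheel '[[[0.011,0,-0.02,0,0,0],[0.011,0,-0.03,0,0,0],[0.011,0,-0.03,0,0,0],[0.011,0,-0.03,0,0,0],[0,0,-0.02,0,0,0],[0,0,-0.01,0,0,0],[0,0,0,0,0,0],[0,0,0,0,0,0],[0,0,0,0,0,0]]]' 0.65; python3 -m handwheel '[[[0,0,-0.01,0,0,0],[0,0,-0.01,0,0,0],[0,0,-0.006,0,0,0],[0,0,0,0,0,0],[0,0,0,0,0,0],[0,0,0,0,0,0]]]'
```

```text
time: 15.87
tool_pos: [0.4898, 0.265, 0.0341]
tool_rot: [0.002, -0.07, 0.998, 0.001]
contact_force: [0.2, 1.6, 0.6]
gripper_width: 0.655
grasp_force: 0.0
time: 16.37
tool_pos: [0.4882, 0.2648, 0.0057]
tool_rot: [-0.0, -0.071, 0.998, -0.0]
contact_force: [0.8, -0.7, -0.4]
gripper_width: 0.651
grasp_force: 0.0
```

```bash
python3 -m handwheel '[[[0,0,-0.002,0,0,0],[0,0,0,0,0,0],[0,0,0,0,0,0],[0,0,0,0,0,0],[0,0,0,0,0,0],[0,0,0,0,0,0]]]' 0.3; python3 -m handwheel '[[[0,0,0,0,0,0],[0,0,0,0,0,0],[0,0,0,0,0,0]]]'
```

```text
time: 16.87
tool_pos: [0.4888, 0.2649, 0.0044]
tool_rot: [0.001, -0.07, 0.998, 0.0]
contact_force: [0.1, 0.8, 3.6]
gripper_width: 0.411
grasp_force: 60.1
time: 17.12
tool_pos: [0.4888, 0.2649, 0.0044]
tool_rot: [0.001, -0.071, 0.998, 0.0]
contact_force: [0.9, 0.7, 5.1]
gripper_width: 0.412
grasp_force: 60.2
```

```bash
python3 -m handwheel '[[[0,0,0.005,0,0,0],[0,0,0.015,0,0,0],[0,0,0.03,0,0,0],[0,0,0.035,0,0,0],[0,0,0.035,0,0,0],[0,0,0.035,0,0,0],[0,0,0.03,0,0,0],[0,0,0,0,0,0],[0,0,0,0,0,0],[0,0,0,0,0,0],[0,0,0,0,0,0]]]'; python3 ring.py w4
python3 - <<'E'
from h import *
s=state();print(s["gripper_width"],s["grasp_force"])
im=cv2.imread("pics/w4.png");print(px("wrist",s["tool_pos"]))
a=im[180:330,220:420]
im2,_=grab_frame("side");cv2.imwrite("pics/s4.png",im2)
b=im2[180:380,220:420]
cv2.imwrite("pics/c4.png",np.hstack([cv2.resize(a,(440,330),interpolation=2),cv2.resize(b,(330,330),interpolation=2)]))
E
```

```text
time: 18.03
tool_pos: [0.4868, 0.2641, 0.1861]
tool_rot: [-0.002, -0.07, 0.998, -0.001]
contact_force: [-0.3, -0.3, -0.2]
gripper_width: 0.411
grasp_force: 59.8
[0.4868 0.2641 0.1861] [-2.200e-03 -7.050e-02  9.975e-01 -7.000e-04]
[195.9 375.1] [11.1 73.1] [array([0.7967, 0.1238, 0.012 ]), array([0.7871, 0.127 , 0.02  ])]
[320.4 256.1] [73.2 73.7] [array([0.582 , 0.2759, 0.012 ]), array([0.5779, 0.2753, 0.02  ])]
[235.  207.5] [24.6 26.1] [array([0.5327, 0.1655, 0.012 ]), array([0.5298, 0.1677, 0.02  ])]
0.4119889548575082 59.837274849414825
[323.3421223  247.97619796]
```

View pics/c4.png

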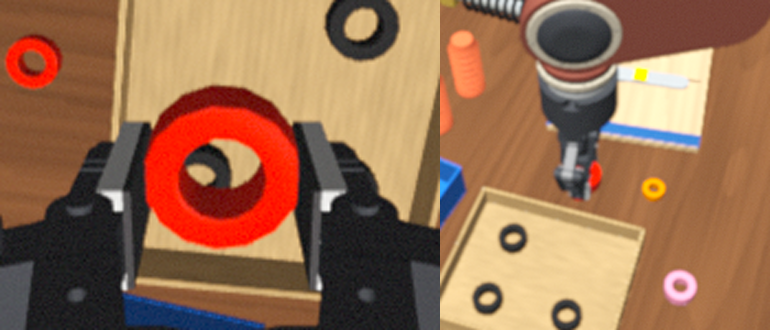

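The crop shows the red ring held flat between the pads, with the bore clear. Next a look at pin 2 from the side.

```bash
python3 -m handwheel '[[[-0.005,-0.036,0,0,0,0],[-0.005,-0.036,0,0,0,0],[-0.005,-0.036,0,0,0,0],[-0.005,-0.036,0,0,0,0],[-0.005,-0.03,0.01,0,0,0],[0,0,0,0,0,0],[0,0,0,0,0,0],[0,0,0,0,0,0],[0,0,0,0,0,0]]]'
python3 - <<'E'
from h import *
s=state();print(s["tool_pos"].round(4),s["gripper_width"]);t=s["tool_pos"]
im,d=grab_frame("wrist");cv2.imwrite("pics/w5.png",im)
h=cv2.cvtColor(im,cv2.COLOR_BGR2HSV)
m=(cv2.inRange(h,(0,150,200),(7,255,255))|cv2.inRange(h,(173,150,200),(180,255,255)));m[:200]=0;m[:,:260]=0;m[:,380:]=0
c=max(cv2.findContours(m,0,1)[0],key=cv2.contourArea);e=cv2.fitEllipse(cv2.convexHull(c))
u,v=np.nonzero(m)[::-1];dd=np.median(d[m>0]);print("ring",e,"depth",dd,world("wrist",e[0],t[2]+.016).round(4),world("wrist",e[0],depth=dd).round(4))
for q in("pin_1","pad_1"):print(q,[(np.round(x["position"],1).tolist(),round(x["conf"],2),world("wrist",x["position"],.076 if q=="pin_1" else .073).round(4)) for x in pinpoint("wrist",q)])
for p in((.5883,-.1054,.076),(.5883,-.1054,.102),(.574,.0034,.102)):print(px("wrist",p))
u,v=px("wrist",(.5883,-.1054,.102)).astype(int)
x0=max(0,u-70);cv2.imwrite("pics/c5.png",cv2.resize(im[v-60:v+60,x0:x0+160],(640,480),interpolation=2));print(x0,v-60)
E
```

```text
time: 18.88
tool_pos: [0.4629, 0.0915, 0.1979]
tool_rot: [-0.001, -0.071, 0.997, 0.0]
contact_force: [0.8, 0.5, -0.8]
gripper_width: 0.414
grasp_force: 60.0
[0.4629 0.0915 0.1979] 0.4136680520531877
ring ((320.64495849609375, 260.4640197753906), (65.0277328491211, 71.33047485351562), 89.56449890136719) depth 0.14132074 [0.4623 0.09   0.2139] [0.462  0.0899 0.2143]
pin_1 []
pad_1 [([221.3, 213.8], 0.81, array([ 0.5006, -0.0068,  0.073 ])), ([115.9, 212.2], 0.75, array([ 0.5141, -0.1131,  0.073 ]))]
[125.37729755 278.26697628]
[107.77938361 292.71748317]
[218.37693785 293.84611515]
37 232
```

View pics/c5.png

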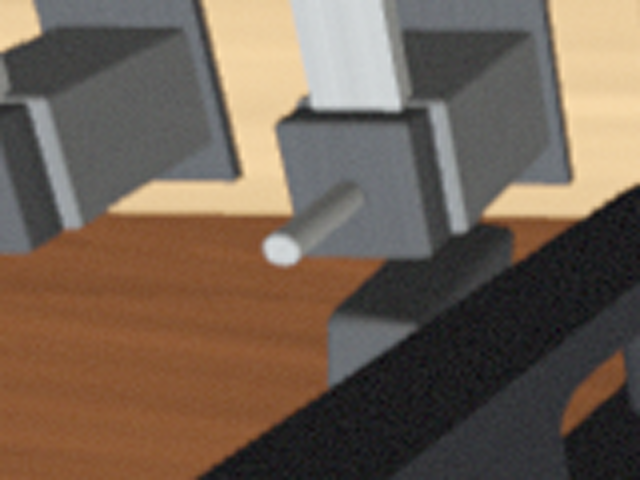

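Pin 2 shows with its tip at (107.8,294.5) and its foot at (125.8,279.5) in the wrist picture, within 2 px of prediction. Moving over it.

```bash
python3 -m handwheel '[[[0.0182,-0.0279,0,0,0,0],[0.0182,-0.0279,0,0,0,0],[0.0182,-0.0279,0,0,0,0],[0.0182,-0.0279,0,0,0,0],[0.0182,-0.0279,0,0,0,0],[0.0182,-0.0279,0,0,0,0],[0.0182,-0.0279,0,0,0,0],[0,0,-0.03,0,0,0],[0,0,-0.025,0,0,0],[0,0,-0.02,0,0,0],[0,0,0,0,0,0],[0,0,0,0,0,0],[0,0,0,0,0,0],[0,0,0,0,0,0]]]'
python3 - <<'E'
from h import *
s=state();t=s["tool_pos"];print(t.round(4))
im,d=grab_frame("wrist");cv2.imwrite("pics/w6.png",im)
print(px("wrist",(.5895,-.105,.102)),px("wrist",(.5895,-.105,.076)))
im2,_=grab_frame("side");u,v=px("side",(.5895,-.105,.11)).astype(int)
cv2.imwrite("pics/c6.png",np.hstack([cv2.resize(im[200:320,240:400],(440,330),interpolation=2),cv2.resize(im2[v-50:v+50,u-50:u+50],(330,330),interpolation=2)]))
E
```

```text
time: 20.2
tool_pos: [0.5921, -0.1046, 0.1262]
tool_rot: [0.002, -0.071, 0.997, -0.001]
contact_force: [-0.6, 0.4, 0.4]
gripper_width: 0.413
grasp_force: 60.1
[ 0.5921 -0.1046  0.1262]
[323.05934817 227.56613709] [322.77207315 214.09399846]
```

View pics/c6.png

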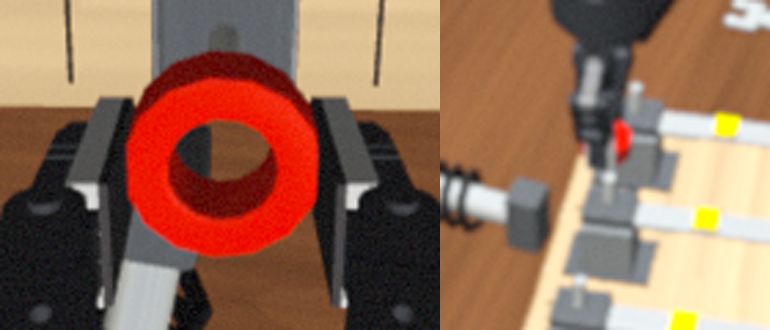

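The wrist crop shows the pin foot at about (321,214.5), in line with the bore within ~1 mm. The side crop shows the ring above the middle clamp. Lowering.

```bash
python3 -m handwheel '[[[0,0,-0.005,0,0,0],[0,0,-0.005,0,0,0],[0,0,-0.004,0,0,0],[0,0,-0.004,0,0,0],[0,0,-0.004,0,0,0],[0,0,-0.004,0,0,0],[0,0,-0.004,0,0,0],[0,0,0,0,0,0],[0,0,0,0,0,0],[0,0,0,0,0,0]]]'; python3 -m handwheel '[[[0,0,0,0,0,0]]]'
```

```text
time: 21.13
tool_pos: [0.5908, -0.1047, 0.0939]
tool_rot: [0.0, -0.071, 0.998, -0.0]
contact_force: [-0.1, 0.0, -0.3]
gripper_width: 0.413
grasp_force: 60.1
time: 21.22
tool_pos: [0.5909, -0.1047, 0.0942]
tool_rot: [0.0, -0.071, 0.998, -0.0]
contact_force: [-0.0, -0.8, -0.1]
gripper_width: 0.413
grasp_force: 60.1
```

```bash
python3 -m handwheel '[[[0,0,-0.004,0,0,0],[0,0,-0.004,0,0,0],[0,0,-0.004,0,0,0],[0,0,-0.003,0,0,0],[0,0,-0.001,0,0,0],[0,0,-0.001,0,0,0],[0,0,0,0,0,0],[0,0,0,0,0,0],[0,0,0,0,0,0]]]'; python3 -m handwheel '[[[0,0,0,0,0,0]]]'
```

```text
time: 21.97
tool_pos: [0.5908, -0.1046, 0.077]
tool_rot: [0.0, -0.071, 0.998, -0.0]
contact_force: [-0.3, 0.9, -0.7]
gripper_width: 0.411
grasp_force: 60.1
time: 22.05
tool_pos: [0.5908, -0.1047, 0.077]
tool_rot: [0.0, -0.07, 0.998, -0.0]
contact_force: [-0.3, -0.2, -0.0]
gripper_width: 0.406
grasp_force: 60.1
```

```bash
python3 -m handwheel '[[[0,0,-0.0007,0,0,0],[0,0,0,0,0,0],[0,0,0,0,0,0],[0,0,0,0,0,0]]]'; python3 -m handwheel '[[[0,0,0,0,0,0],[0,0,0,0,0,0],[0,0,0,0,0,0],[0,0,0,0,0,0],[0,0,0,0,0,0]]]' 0.62;python3 -m handwheel '[[[0,0,0.01,0,0,0],[0,0,0.02,0,0,0],[0,0,0.03,0,0,0],[0,0,0.03,0,0,0],[0,0,0.03,0,0,0],[0,0.03,0,0,0,0],[0,0.04,0,0,0,0],[0,0.04,0,0,0,0],[0,0.04,0,0,0,0],[0,0.04,0,0,0,0],[0,0,0,0,0,0],[0,0,0,0,0,0],[0,0,0,0,0,0]]]'
python3 - <<'E'
from h import *
im2,_=grab_frame("side");im,_=grab_frame("top");o=[]
for c,i in(("side",im2),("top",im)):
    u,v=px(c,(.56,-.105,.08)).astype(int);o.append(cv2.resize(i[v-50:v+50,u-50:u+50],(400,400),interpolation=2))
cv2.imwrite("pics/c7.png",np.hstack(o))
E
```

```text
time: 22.38
tool_pos: [0.5909, -0.1047, 0.0764]
tool_rot: [0.0, -0.07, 0.998, -0.0]
contact_force: [0.3, -0.4, 1.5]
gripper_width: 0.408
grasp_force: 60.2
time: 22.8
tool_pos: [0.5906, -0.1046, 0.076]
tool_rot: [-0.0, -0.071, 0.998, 0.0]
contact_force: [0.2, 0.6, 0.2]
gripper_width: 0.618
grasp_force: 0.0
time: 23.88
tool_pos: [0.5907, 0.0852, 0.1967]
tool_rot: [0.0, -0.071, 0.997, -0.0]
contact_force: [0.3, -0.2, 0.6]
gripper_width: 0.623
grasp_force: 0.0
```

View pics/c7.png

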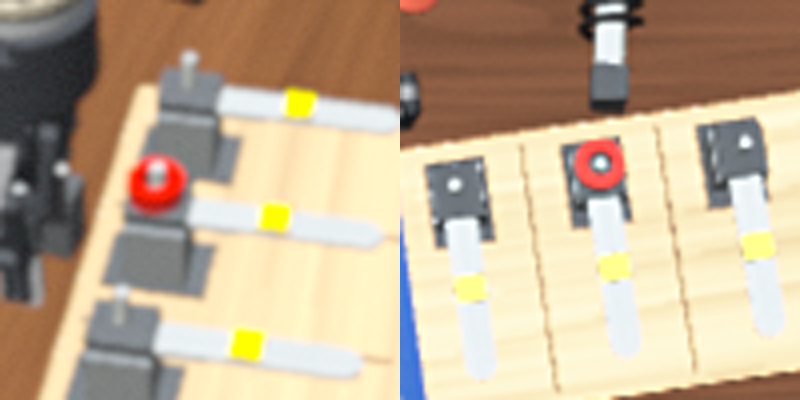

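Both crops show the ring lying flat on the middle clamp with the pin through its bore, and the gripper clear of it. Handing in.

```bash
python3 -c "from plant import *;print(job_done())"
```

```text
the job is handed in; nothing more can be done
None
```

The middle spring is the tired one: at 10 N the pads gave about 4.3 mm (blue end), 7.4 mm (middle) and 3.7 mm (plain end). The red ring now lies flat over the middle spring's marker pin, and the job was handed in at about 24 s.

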